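Seat the sound clamp housing on the presence switch

ROBOT

A 6-joint arm with a two-finger parallel gripper is mounted at the origin on the work surface. World frame = base frame: x ahead of the robot, y to its left, z up, the work surface at z = 0. Lengths are in mm, angles in degrees, forces in N, time in s.
With the tool pointing down it reaches from about 350 to 975 mm from the base axis. Payload 4.9 kg.
Tool frame: the origin (TCP) lies at the very end of the fingers, on their centre line; the grasp point (between the pads) lies 19 mm behind it; z points along the fingers, y is the line along which they close (so a half turn about z gives the same grasp; the last joint's range is limited). The gripper opens to 85 mm and grips with 20 to 120 N. Pads are 22 mm wide; open, the fingers measure 114 mm over their backs; the gripper's body (76 mm by 85 mm) begins 54 mm behind the grasp point. The pads swing forward as they close: fully open they stand 13 mm farther back than shut.
Start: joints at [63.541, 3.019, 92.412, -0, 84.569, -6.818], TCP at [210.067, 588.62, 231.304] pointing down, gripper open.
Joint ranges: [-172.51, 172.51], [-57.92, 126.97], [3.15, 148.05], [-58.71, 238.71], [5.1, 150.11], [-179.66, 179.66]. Speed limits (degrees/s): [147.25, 147.25, 180, 180, 180, 180].

INTERFACE

Orientations are given as [roll, pitch, yaw] about the fixed x, y, z axes, in that order (R = Rz(yaw) Ry(pitch) Rx(roll)).
In Python, from cell import arm gives the robot as it stands.
- The arm moves only by the tool servo_tool, never from a script. Its argument "targets" is text: rows parted by semicolons, each of 7 numbers parted by spaces: the shift along the world's x, y, z in m, then the turn, a rotation vector about the world's x, y, z in degrees, then the opening, from 0 (shut) to 1 (fully open). A call has 1 to 8 rows; each row shifts and turns the commanded pose from where the row before left it; what a row does not reach is not made up. A row lasts 1/12 s, in which the tool goes at most 41.7 mm and 7.16 degrees, less where a joint would pass 70% of its speed; a pose out of reach is approached as far as the arm can. A call with a gripper value outside its range is refused whole. The fingers move at their own pace and stop on an object; "newtons" is the grip in N (left out, the last holds). Time passes only in rows, so rows that do not move let the fingers close. It gives the time, the measured TCP pose, the force, the opening and the grip force at its end, in the units of the state.
- arm.get_obs(): the state, without advancing time (a new reading comes with each control period).
- arm.grab_frame(name): name is "scene" or "top" or "wrist"; returns a dict with "frame" (480x640x3 uint8, red, green, blue), "range_z" (480x640 float32, mm along the optical axis (not along the pixel's ray), 0 where there is no reading), "camera_matrix" (3x3 intrinsics, pixels), "xyz" and "rotation" of the camera in the world. Camera axes: x right, y down, z forward; pixel columns grow to the right and rows downward; lengths in mm; the calibration is good to about 2 mm. A picture is of the moment at which its call begins.
- arm.close_job(): hands the job in; it is judged then, once.
Trained networks look in the newest picture that a camera, given by its name, has taken for a name from the list of things; names that differ only in an ending like _2 or _b are one class to them, and where a whole thing is asked for, a point or a joint stands for the part that bears it (a point fixed in the world has none). Each returns a list of dicts, best first, with "p" (0 to 1); they miss things now and then, are a little off and sometimes report something else, mostly with a low value. They report only what shows in the picture. A call takes as long as a camera call. They do not tell look-alikes from the thing itself.
- arm.spot_in(label, camera): "position" ([x, y, z] in mm, in the coordinates of the camera as it stood for that picture, good to about 4 mm: the middle of the surface that is visible of it).
- arm.silhouettes(label, camera): "region" (480x640 bool, what is visible of it).
The state is a dict: "clock": time; "qpos": joint angles; "joint_velocities": joint speeds; "tau": joint torques, N m; "ee_pos": TCP position; "ee_rot": TCP orientation; "force": force on the tool from outside, world axes, zero at the start; "moment": the same for the moment, N m; "finger_gap": finger opening in mm; "gripper_force": force on a finger pad.
Only numpy, scipy, OpenCV 4.12 (cv2) and the standard library are available. Lean on these libraries where they do the work, as an engineer would, in place of code of your own. Each camera call takes 0.05 s, during which the arm holds its last target. There are 200 camera calls.

TASK

Put the sound beige clamp housing, not the cracked one, upright and flat in the blue-rimmed pocket of the grey test nest, lined up with the pocket, so that its end holds the hinged switch lever fully down, then let go of it. Set it down rather than dropping it, and leave the cracked housing where it stands.

Things in the scene. Friction and masses are not known exactly. Their poses are not given: they have to be found in the camera images.
- housing_center (a point): Centre (half-way up) of the sound beige clamp housing: a loose block standing on the counter, 84 mm long (its x), 44 mm wide (its y), 60 mm high (its z), about 0.25 kg, flat sides, a darker strip and round steel plug on top. Grip it across its 44 mm width. Either way round (half turn) is equally good.
- cracked_center (a point): Centre (half-way up) of the cracked clamp housing, the same colour and size, loose, axes alike; told by black zigzag cracks on its top and sides and one missing top corner. To be left alone.
- nest_pocket (a point): Centre of the pocket floor of the grey test nest (184 x 100 mm, bolted down); floor 20 mm above the counter. Pocket 108 (x) x 68 (y) mm inside, blue rim 6 mm high, 10 mm thick. x points along the pocket to the black switch (36 x 30 mm, from 70 mm out, top 30 mm above the floor), z up. The housing's length goes along x. An 18 mm slot in the floor takes the lever.
- lever (a joint): Steel switch lever with orange roller, 12 mm wide, on the pocket's middle line, hinged 62 mm from its centre at the switch end, reaching 46 mm inward. 0 = free, tip about 20 mm above the pocket floor; about 0.4 rad = level with the floor, as a housing standing flat anywhere in the pocket holds it. A light spring (0.5 N at the tip) raises it.
Mind the look-alikes: they are no part of the job. Leave any pink look-alike of the part that bears housing_center alone. What is shaped like the part that bears cracked_center but red is not meant.

How it is judged:
By the outcome, as a careful person would: the job done as asked, in the order asked, and still so for the second after the job is handed in, with the robot touching nothing.
It also fails if it takes over 35 s, if anything falls off the work surface, if the arm or the gripper's body presses on something with over 40 N, if the wrist force passes 120 N, or if a joint passes its speed limit or range.

## Working session

There is one attempt and no reset: what is moved stays moved. The work goes in short steps, Python scripts to look and compute and a tool call to move; the robot and the scene stay as the last step left them, time stands still between calls to the robot, and variables do not carry over. Pictures are saved under pics/ and viewed, at most 10 in all, crops included, and the job is handed in when it is done.

Besides the shell and the picture viewer there is one more tool, called after "Call:" by a JSON object that holds its "op" and its "data". servo_tool: Moves the arm, as the interface text tells. Its arguments: {"type":"object","properties":{"targets":{"type":"string"},"newtons":{"type":"number"}},"required":["targets"]}

```bash
mkdir -p pics
cat > h.py <<'E'
from cell import arm
import numpy as np, cv2
def grab(n,save=None):
    f=arm.grab_frame(n)
    if save: cv2.imwrite(f'pics/{save}.png',f['frame'][...,::-1])
    return f
def world(f,p): return np.array(f['rotation'])@np.array(p)+np.array(f['xyz'])
def cloud(f,mask=None):
    K=np.array(f['camera_matrix']);z=f['range_z'];v,u=np.nonzero((z>0) if mask is None else (mask&(z>0)))
    d=z[v,u];P=np.c_[(u-K[0,2])/K[0,0]*d,(v-K[1,2])/K[1,1]*d,d]
    return P@np.array(f['rotation']).T+np.array(f['xyz']),u,v
def pix(f,w):
    c=np.array(f['rotation']).T@(np.array(w)-np.array(f['xyz']));q=np.array(f['camera_matrix'])@c
    return (q[:2]/q[2]).round()
E
python3 - <<'E'
from h import *
fs=[]
for n in('top','scene'):
    f=grab(n,n+'1');fs.append(f['frame'])
    for l in('housing_center','cracked_center','nest_pocket','lever'):
        for d in arm.spot_in(l,n):
            w=world(f,d['position']);print(n,l,round(d['p'],2),w.round(),pix(f,w))
cv2.imwrite('pics/both.png',cv2.resize(np.vstack(fs)[...,::-1],(450,600)) )
print(arm.get_obs())
E
```

```text
Traceback (most recent call last):
  File "h.py", line 13, in pix
    c=np.array(f['rotation']).T@(np.array(w)-np.array(f['xyz']));q=np.array(f['camera_matrix'])@c
                                                                   ~~~~~~~~~~~~~~~~~~~~~~~~~~~~^~
ValueError: matmul: Input operand 1 does not have enough dimensions (has 0, gufunc core with signature (n?,k),(k,m?)->(n?,m?) requires 1)
```

View pics/top1.png

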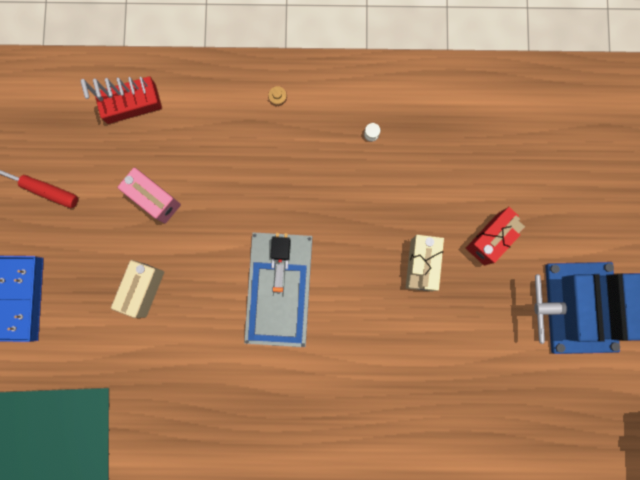

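The top view shows four housing shapes: a plain beige one at (137,289), a beige one with black zigzags at (427,262), a pink one at (149,195) and a red one at (496,237). The nest is at (279,290) with its switch at the top of the picture. The one at (137,289) fits "sound beige", since it has no cracks. The camera rotation is roll, pitch, yaw, so I'll fix the helper.

```bash
python3 - <<'E'
s=open('h.py').read()
s=s.replace("import numpy as np, cv2","import numpy as np, cv2\nfrom scipy.spatial.transform import Rotation\ndef rot(f): return Rotation.from_euler('xyz',f['rotation'],degrees=True).as_matrix()").replace("np.array(f['rotation'])","rot(f)")
open('h.py','w').write(s)
E
python3 - <<'E'
from h import *
f=grab('top')
print(f['xyz'],f['rotation'])
for l in('housing_center','cracked_center','nest_pocket','lever'):
    for d in arm.spot_in(l,'top'):
        w=world(f,d['position']);print(l,round(d['p'],2),w.round(),pix(f,w))
P,u,v=cloud(f)
def rect(s,name,zl,zh):
    m=s&(P[:,2]>zl)&(P[:,2]<zh);Q=P[m]
    c,wh,a=cv2.minAreaRect(Q[:,:2].astype(np.float32));print(name,m.sum(),np.round(c,1),np.round(wh,1),round(a,1),'z',np.median(Q[:,2]).round(1))
near=lambda a,b,r:(abs(u-a)<r)&(abs(v-b)<r)
rect(near(137,289,38),'housing top',50,70)
rect(near(427,262,38),'cracked top',50,70)
hsv=cv2.cvtColor(f['frame'],cv2.COLOR_RGB2HSV)[v,u]
blue=(hsv[:,0]>100)&(hsv[:,0]<125)&(hsv[:,1]>120)
rect(near(279,300,60)&blue,'rim',15,40)
rect(near(279,290,65),'nest',12,40)
rect(near(279,248,18),'switch',42,60)
rect(np.ones(len(P),bool)&near(279,290,200),'all',-5,5)
im=f['frame'][...,::-1]
c=[cv2.resize(im[y-45:y+45,x-45:x+45],(400,400),interpolation=cv2.INTER_CUBIC) for x,y in((137,289),(427,262))]
cv2.imwrite('pics/crop.png',np.hstack(c))
print(arm.get_obs())
E
```

```text
[484.65953818 -61.26691498 975.06571907] [-1.73705685e+02 -1.58948848e-02 -8.92850714e+01]
housing_center 0.94 [669. 220.  59.] [146. 194.]
housing_center 0.64 [516. 228.  60.] [137. 289.]
cracked_center 0.89 [ 605. -342.   61.] [496. 238.]
cracked_center 0.77 [ 566. -225.   60.] [423. 261.]
lever 0.48 [537.   4.  31.] [280. 279.]
housing top 1513 [517.1 235.5] [44.9 84.4] 70.9 z 58.6
cracked top 1338 [ 565.2 -231.6] [46.7 84.1] 83.1 z 59.1
rim 1102 [498.8   8.6] [ 86.4 125.4] 87.4 z 24.9
nest 6152 [521.1   7.1] [100.2 184.4] 87.3 z 19.7
switch 411 [586.6   3.9] [30.  35.9] 87.3 z 48.7
all 138375 [540.2  10.3] [658.8 699.7] 0.7 z -1.1
{'clock': 0.35, 'qpos': array([ 6.35409915e+01,  3.03009558e+00,  9.24313792e+01,  2.81009123e-04,
        8.45690130e+01, -6.81817217e+00]), 'joint_velocities': array([-0.00938949, -0.08804713, -0.35411942,  0.07974609, -0.05522233,
        0.01108437]), 'tau': array([ 2.98685491e-04, -3.93029666e+01, -3.69747519e+01, -6.10958750e-05,
        3.16918558e-03, -1.69478716e-05]), 'ee_pos': array([210.00100878, 588.48861053, 230.9902228 ]), 'ee_rot': array([-1.79969761e+02, -3.89723286e-03,  1.60359136e+02]), 'force': array([ 0.56099691, -0.57889996,  0.33355554]), 'moment': array([ 0.02874917, -0.00689523,  0.03184781]), 'gripper_force': 0.0, 'finger_gap': 85.68568965426272}
```

View pics/crop.png

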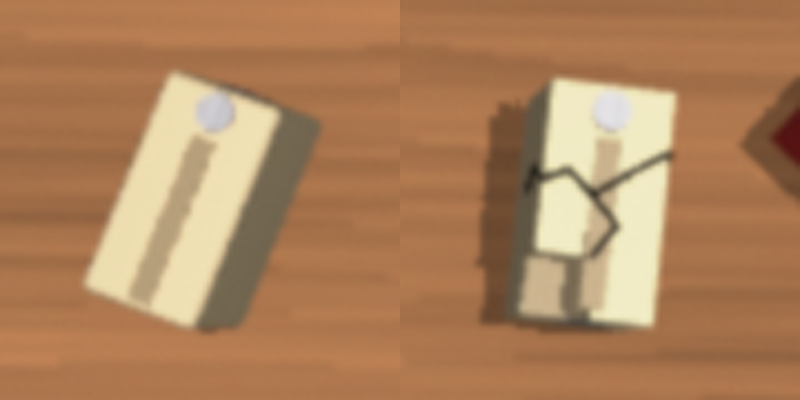

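The enlarged crop confirms it. The left housing, at pixel (137,289), is whole and has no zigzags. The right one, at (427,262), has the cracks and the missing corner. The target is the left one, at about (517,235) with its length at about -20°. I'll move over it and check from near.

Call:
{"op": "servo_tool", "data": {"targets": "0.025 -0.029 0 0 0 0 1;0.025 -0.029 0 0 0 0 1;0.025 -0.029 0 0 0 0 1;0.025 -0.029 0 0 0 0 1;0.025 -0.029 0 0 0 0 1;0.025 -0.029 0 0 0 0 1;0.025 -0.029 0 0 0 0 1;0.025 -0.029 0 0 0 0 1"}}

```text
clock: 1.02
ee_pos: [410.9, 355.1, 231.5]
ee_rot: [180.0, 0.0, 160.4]
force: [-0.1, 0.5, 0.8]
finger_gap: 85.5
gripper_force: 0.0
```

Call:
{"op": "servo_tool", "data": {"targets": "0.025 -0.029 0 0 0 0 1;0.025 -0.029 0 0 0 0 1;0.025 -0.029 0 0 0 0 1;0.025 -0.029 0 0 0 0 1;0 0 0 0 0 0 1;0 0 0 0 0 0 1"}}

```text
clock: 1.52
ee_pos: [511.0, 239.1, 231.2]
ee_rot: [-180.0, -0.0, 160.1]
force: [-0.3, 0.6, -0.2]
finger_gap: 85.6
gripper_force: 0.0
```

```bash
cat > m.py <<'E'
from h import *
def top(cam,xy,r,zl,zh,save=None):
    f=grab(cam,save);P,u,v=cloud(f)
    m=(np.hypot(P[:,0]-xy[0],P[:,1]-xy[1])<r)&(P[:,2]>zl)&(P[:,2]<zh);M=np.zeros((480,640),np.uint8);M[v[m],u[m]]=1
    M=cv2.morphologyEx(M,cv2.MORPH_OPEN,np.ones((3,3)));n,L,S,_=cv2.connectedComponentsWithStats(M)
    k=1+S[1:,4].argmax();Q=P[(L==k)[v,u]]
    c,wh,a=cv2.minAreaRect(Q[:,:2].astype(np.float32));q=Q[:,:2]-Q[:,:2].mean(0)
    e=np.linalg.eigh(q.T@q)[1][:,1];print(cam,len(Q),'rect',np.round(c,1),np.round(wh,1),round(a,1),'mean',Q.mean(0).round(1),'pca',np.degrees(np.arctan(e[1]/e[0])).round(1))
    return f
E
python3 - <<'E'
from m import *
o=arm.get_obs();print(o['clock'],o['ee_pos'].round(1),o['ee_rot'].round(1))
top('top',(517,235),70,50,70)
top('wrist',(517,235),70,50,70,'w1')
E
```

```text
1.5167 [511.  239.1 231.2] [-180.    -0.   160.1]
top 1288 rect [517.2 235.6] [45.  84.3] 71.0 mean [520.6 230.6  58.4] pca -8.6
wrist 5035 rect [518.1 239. ] [44.1 83.8] 70.6 mean [515.9 239.7  59.5] pca -19.5
```

View pics/w1.png

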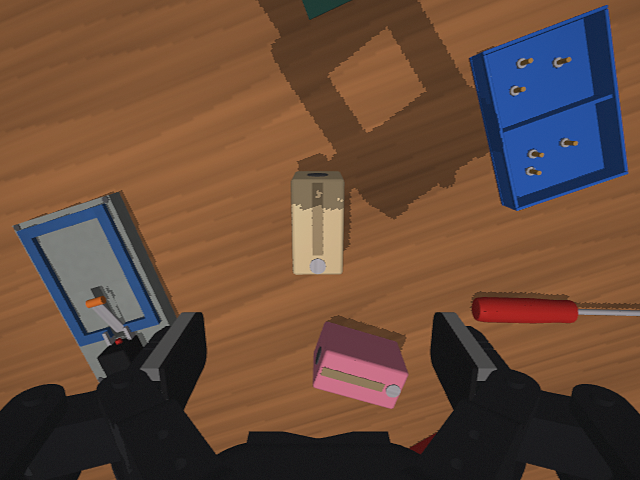

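The wrist view shows the sound housing at (318,222) between the fingers' lines, and the pink one behind it at (360,363). The two cameras agree to about 3 mm, so I'll use (517.7, 237.3) and -19.3°. Descending to grip.

Call:
{"op": "servo_tool", "data": {"targets": "0.007 -0.002 -0.02 0 0 0.6 1;0 0 -0.035 0 0 0 1;0 0 -0.035 0 0 0 1;0 0 -0.035 0 0 0 1;0 0 -0.035 0 0 0 1;0 0 -0.03 0 0 0 1;0 0 -0.023 0 0 0 1;0 0 0 0 0 0 1"}}

```text
clock: 2.28
ee_pos: [511.5, 238.6, 12.4]
ee_rot: [-179.6, -0.5, 161.1]
force: [-1.4, 0.3, 0.3]
finger_gap: 85.5
gripper_force: 0.0
```

Call:
{"op": "servo_tool", "data": {"targets": "0 0 0 0 0 0 0;0 0 0 0 0 0 0;0 0 0 0 0 0 0;0 0 0 0 0 0 0;0 0 0 0 0 0 0;0 0 0 0 0 0 0;0 0 0 0 0 0 0;0 0 0 0 0 0 0", "newtons": 40}}

```text
clock: 2.95
ee_pos: [519.0, 239.4, 21.2]
ee_rot: [179.8, 0.2, 161.0]
force: [-1.6, -0.4, 7.2]
finger_gap: 43.7
gripper_force: 42.7
```

Gripped at 43.7 mm. Lifting and carrying to above the nest.

Call:
{"op": "servo_tool", "data": {"targets": "0 0 0.01 0 0 0 0;0 0 0.02 0 0 0 0;0 0 0.03 0 0 0 0;0 0 0.03 0 0 0 0;0 0 0.02 0 0 0 0;0 0 0 0 0 0 0"}}

```text
clock: 3.45
ee_pos: [520.4, 239.7, 134.9]
ee_rot: [179.6, 0.5, 160.9]
force: [1.6, -0.1, -0.8]
finger_gap: 43.4
gripper_force: 41.9
```

Call:
{"op": "servo_tool", "data": {"targets": "-0.003 -0.02 0 0 0 2.3 0;-0.003 -0.035 0 0 0 2.3 0;-0.003 -0.035 0 0 0 2.3 0;-0.003 -0.035 0 0 0 2.3 0;-0.003 -0.035 0 0 0 2.3 0;-0.003 -0.035 0 0 0 2.3 0;-0.002 -0.025 0 0 0 2.3 0;0 -0.01 0 0 0 0 0"}}

```text
clock: 4.12
ee_pos: [495.6, 5.9, 126.7]
ee_rot: [-180.0, -0.1, 176.9]
force: [0.5, -0.1, -1.8]
finger_gap: 43.4
gripper_force: 42.0
```

Call:
{"op": "servo_tool", "data": {"targets": "0 0 0 0 0 0 0;0 0 0 0 0 0 0;0 0 0 0 0 0 0"}}

```text
clock: 4.37
ee_pos: [496.8, 9.7, 127.7]
ee_rot: [180.0, -0.1, 177.1]
force: [-0.3, 0.1, -2.3]
finger_gap: 43.6
gripper_force: 42.0
```

Run:
```python
from m import *
o=arm.get_obs();print(o['clock'],o['ee_pos'].round(1),o['ee_rot'].round(1),o['force'].round(1),o['finger_gap'])
f=top('wrist',(500,8),75,150,190,'w2')
top('top',(500,8),75,150,190,'t2')
top('wrist',(500,8),75,90,190)
P,u,v=cloud(f)
hsv=cv2.cvtColor(f['frame'],cv2.COLOR_RGB2HSV)[v,u]
b=(hsv[:,0]>100)&(hsv[:,0]<125)&(hsv[:,1]>120)&(np.hypot(P[:,0]-499,P[:,1]-8)<90)&(P[:,2]>15)&(P[:,2]<35)
c,wh,a=cv2.minAreaRect(P[b][:,:2].astype(np.float32));print('rim',b.sum(),np.round(c,1),np.round(wh,1),round(a,1))
```

```text
4.3667 [496.8   9.7 127.7] [ 1.800e+02 -1.000e-01  1.771e+02] [-0.3  0.1 -2.3] 43.586098193691456
wrist 46489 rect [488.2  11.6] [113.6  68.7] 85.0 mean [486.7  11.6 171.2] pca 87.1Traceback (most recent call last):
  File "<stdin>", line 4, in <module>
  File "m.py", line 6, in top
    k=1+S[1:,4].argmax();Q=P[(L==k)[v,u]]
        ~~~~~~~~~~~~~~^^
ValueError: attempt to get argmax of an empty sequence
```

View pics/w2.png

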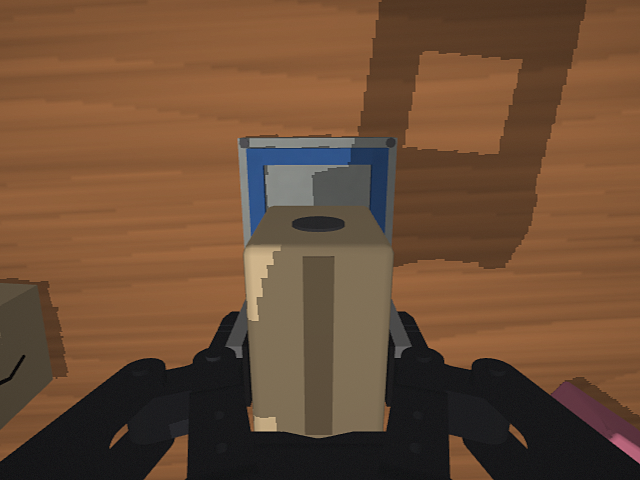

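The wrist view shows the housing held upright, with its near top edge at (318,245). The nest lies centred behind it, with its rim from (247,150) to (392,150). I'll measure where the housing sits relative to the nest in this one view.

Run:
```python
from m import *
f=grab('wrist');P,u,v=cloud(f)
hsv=cv2.cvtColor(f['frame'],cv2.COLOR_RGB2HSV)[v,u]
h=(u>240)&(u<400)&(v>246)&(v<420)&(hsv[:,0]>10)&(hsv[:,0]<30)&(hsv[:,1]>50)&(hsv[:,2]>60)&(P[:,2]>140)
Q=P[h];t=Q[Q[:,2]>np.percentile(Q[:,2],50)-4];print('top z',np.percentile(t[:,2],[5,50,95]).round(1),'xmin',np.percentile(t[:,0],[.5,2]).round(1))
for x0 in(460,475,490):
    s=t[abs(t[:,0]-x0)<3]
    if len(s):print(x0,'y',s[:,1].min().round(1),s[:,1].max().round(1))
e=(u>270)&(u<370)&(v>205)&(v<243);E=P[e&(P[:,2]>100)];print('end x',np.median(E[:,0]).round(1), 'by z',[(z,np.median(E[abs(E[:,2]-z)<5][:,0]).round(1)) for z in(120,135,150,162) if (abs(E[:,2]-z)<5).any()])
b=(hsv[:,0]>100)&(hsv[:,0]<125)&(hsv[:,1]>120)&(P[:,2]>22)&(P[:,2]<35)&(u>230)&(u<410)&(v<300)
R=P[b];print('rim z',np.median(R[:,2]).round(1),'xmin',np.percentile(R[:,0],1).round(1))
for x0 in(455,465):
    s=R[abs(R[:,0]-x0)<4];print(x0,'y',s[:,1].min().round(1),s[:,1].max().round(1))
a=R[R[:,0]<np.percentile(R[:,0],1)+3]
```

```text
top z [165.2 166.4 167.6] xmin [455.9 456.8]
460 y -9.0 35.3
475 y -9.6 34.5
490 y -10.3 33.6
end x 455.2 by z [(120, np.float64(455.3)), (135, np.float64(454.8)), (150, np.float64(455.1)), (162, np.float64(455.4))]
rim z 25.5 xmin 435.0
455 y -31.0 56.4
465 y -31.7 55.8
```

Housing: centre (497.2, 11.4), yaw -2.7°, bottom at z about 106. Pocket: about (499.5, 10.5), yaw -2.7°. I'll shift by (+2, -1) mm and lower, ending slowly.

Call:
{"op": "servo_tool", "data": {"targets": "0.002 -0.001 -0.01 0 0 0 0;0 0 -0.02 0 0 0 0;0 0 -0.02 0 0 0 0;0 0 -0.015 0 0 0 0;0 0 -0.01 0 0 0 0;0 0 -0.005 0 0 0 0;0 0 0 0 0 0 0;0 0 0 0 0 0 0"}}

```text
clock: 5.18
ee_pos: [499.5, 7.7, 48.6]
ee_rot: [-180.0, 0.0, 177.1]
force: [-0.4, 0.3, -1.7]
finger_gap: 43.6
gripper_force: 42.0
```

Call:
{"op": "servo_tool", "data": {"targets": "0 0 0 0 0 0 0;0 0 -0.001 0 0 0 0;0 0 -0.001 0 0 0 0;0 0 0 0 0 0 0;0 0 0 0 0 0 0"}}

```text
clock: 5.6
ee_pos: [499.3, 7.6, 46.6]
ee_rot: [-180.0, 0.0, 177.1]
force: [-0.3, 1.0, -1.5]
finger_gap: 43.6
gripper_force: 42.0
```

Call:
{"op": "servo_tool", "data": {"targets": "0 0 -0.001 0 0 0 0;0 0 -0.001 0 0 0 0;0 0 -0.001 0 0 0 0;0 0 0 0 0 0 0;0 0 0 0 0 0 0"}}

```text
clock: 6.02
ee_pos: [498.9, 7.6, 43.1]
ee_rot: [-180.0, -0.0, 177.1]
force: [0.2, -0.0, -0.8]
finger_gap: 43.6
gripper_force: 42.0
```

Call:
{"op": "servo_tool", "data": {"targets": "0 0 -0.001 0 0 0 0;0 0 0 0 0 0 0;0 0 0 0 0 0 0"}}

```text
clock: 6.27
ee_pos: [499.0, 7.6, 42.2]
ee_rot: [180.0, -0.0, 177.1]
force: [0.1, -1.0, -1.8]
finger_gap: 43.5
gripper_force: 42.0
```

Call:
{"op": "servo_tool", "data": {"targets": "0 0 -0.001 0 0 0 0;0 0 0 0 0 0 0;0 0 0 0 0 0 0"}}

```text
clock: 6.52
ee_pos: [499.2, 7.6, 41.3]
ee_rot: [-180.0, 0.0, 177.1]
force: [0.1, 0.2, -1.7]
finger_gap: 43.6
gripper_force: 42.1
```

Call:
{"op": "servo_tool", "data": {"targets": "0 0 -0.0005 0 0 0 0;0 0 0 0 0 0 0;0 0 0 0 0 0 0"}}

```text
clock: 6.77
ee_pos: [499.2, 7.6, 41.3]
ee_rot: [-180.0, -0.0, 177.1]
force: [-3.2, 0.4, 3.0]
finger_gap: 43.4
gripper_force: 42.6
```

The wrist force went from -1.7 to +3 N at z = 41.3, the predicted floor height. A quick check before letting go.

Run:
```python
from m import *
a=grab('wrist')['frame'];b=grab('scene')['frame']
cv2.imwrite('pics/c3.png',cv2.resize(np.hstack([a,b])[...,::-1],(800,300),interpolation=cv2.INTER_AREA))
```

```text
(no output)
```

View pics/c3.png

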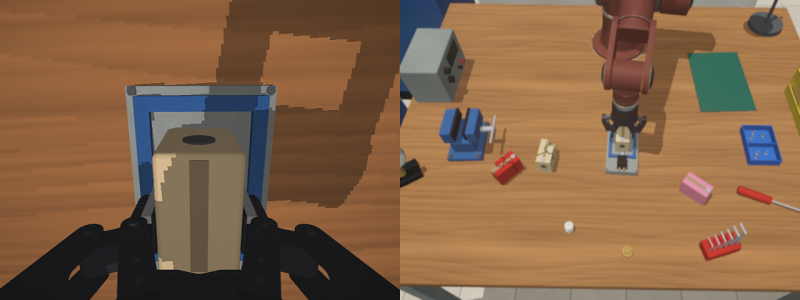

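The wrist half of the picture shows the housing, (152–245, 155), sitting centrally inside the rim, (150–250, 110). In the scene half, the cracked housing at (546,153) is untouched. I'll release and back straight up.

Call:
{"op": "servo_tool", "data": {"targets": "0 0 0 0 0 0 0.6;0 0 0 0 0 0 0.8;0 0 0 0 0 0 1;0 0 0 0 0 0 1;0 0 0 0 0 0 1;0 0 0 0 0 0 1;0 0 0 0 0 0 1;0 0 0 0 0 0 1"}}

```text
clock: 7.53
ee_pos: [499.1, 7.6, 40.8]
ee_rot: [180.0, 0.0, 177.1]
force: [-0.1, 0.0, 0.7]
finger_gap: 85.3
gripper_force: 0.0
```

Call:
{"op": "servo_tool", "data": {"targets": "0 0 0.01 0 0 0 1;0 0 0.02 0 0 0 1;0 0 0.03 0 0 0 1;0 0 0.035 0 0 0 1;0 0 0.035 0 0 0 1;-0.015 0 0.03 0 0 0 1;-0.02 0 0.02 0 0 0 1;0 0 0 0 0 0 1"}}

```text
clock: 8.2
ee_pos: [465.1, 7.4, 227.9]
ee_rot: [-179.9, 0.6, 177.1]
force: [0.9, -1.2, 0.3]
finger_gap: 85.0
gripper_force: 0.0
```

Call:
{"op": "servo_tool", "data": {"targets": "-0.03 0 0 0 0 0 1;-0.03 0 0 0 0 0 1;-0.03 0 0 0 0 0 1;0 0 0 0 0 0 1;0 0 0 0 0 0 1"}}

```text
clock: 8.62
ee_pos: [373.5, 7.7, 220.8]
ee_rot: [-180.0, 0.1, 177.0]
force: [0.1, 0.2, -0.0]
finger_gap: 85.2
gripper_force: 0.0
```

Run:
```python
from m import *
for c in('top','wrist'):
    try:f=top(c,(500,9),60,70,95,c+'9')
    except Exception as e:print(c,e);f=grab(c,c+'9')
    P,u,v=cloud(f);hsv=cv2.cvtColor(f['frame'],cv2.COLOR_RGB2HSV)[v,u]
    b=(hsv[:,0]>100)&(hsv[:,0]<125)&(hsv[:,1]>120)&(P[:,2]>15)&(P[:,2]<35)&(np.hypot(P[:,0]-499,P[:,1]-9)<85)
    if b.sum()>50:
        r=cv2.minAreaRect(P[b][:,:2].astype(np.float32));print('rim',np.round(r[0],1),np.round(r[1],1),round(r[2],1))
ims=[cv2.imread(f'pics/{c}9.png') for c in('top','wrist')]
ims[0]=cv2.resize(ims[0][210:370,200:440-27],(640,480))
cv2.imwrite('pics/c9.png',cv2.resize(np.hstack(ims),(800,300)))
print(arm.get_obs()['ee_pos'],arm.get_obs()['clock'])
```

```text
top 1530 rect [498.5   6.7] [44.3 84. ] 87.2 mean [498.3   6.2  78.8] pca -3.0
rim [498.8   8.5] [ 86.4 125.5] 87.4
wrist 4513 rect [498.8   9.5] [44.1 84.3] 87.1 mean [494.6   9.6  79.3] pca -3.1
rim [501.1  10.8] [ 87.7 132.1] 86.9
[374.56479117   7.55351982 220.98460032] 8.7167
```

View pics/c9.png

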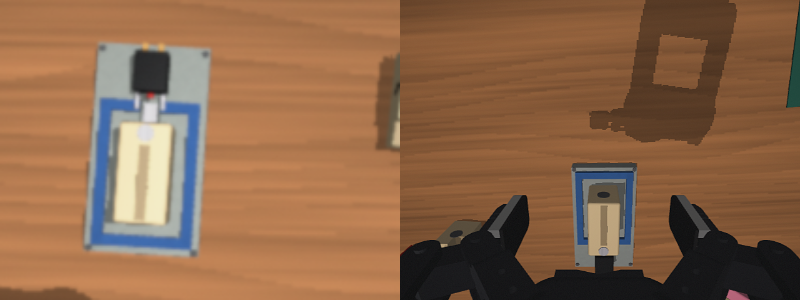

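The housing stands flat in the pocket, at (143,173) in the left half. Its top is at z about 79, it is within 2 mm of the pocket centre, and its yaw of about -2.8° matches the pocket's. The lever is under it, and the gripper is clear. Handing in.

```bash
python3 -c "
from cell import arm
print(arm.close_job())"
```

```text
the job is handed in; nothing more can be done
None
```

The sound beige housing stands flat and lined up in the pocket, within about 2 mm of its centre and over the lever; it was set down gently and released, the cracked one was left alone, and I handed the job in at about 9 s on the robot's clock (no verdict came back).

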